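# Gather the grinding cylinders in the tote's pouring corner over the jar

### The arm

A 7-joint arm with a two-finger parallel gripper is mounted at the origin on the work surface. World frame = base frame: x ahead of the robot, y to its left, z up, the work surface at z = 0. Lengths are in m, angles in rad, forces in N, time in s.
With the tool pointing down it reaches from about 0.425 to 0.925 m from the base axis. Payload 6.8 kg.
Tool frame: the origin (TCP) lies at the very end of the fingers, on their centre line; the grasp point (between the pads) lies 19 mm behind it (r.grip_depth is the distance from the TCP to the grasp point, in m); z points along the fingers, y is the direction in which the jaws open and shut (so a half turn about z gives the same grasp; the last joint's range is limited). The gripper opens to 85 mm and grips with 20 to 120 N. Pads are 22 mm wide; open, the fingers measure 114 mm over their backs; the gripper's body (76 mm by 85 mm) begins 54 mm behind the grasp point. The pads swing forward as they close: fully open they stand 13 mm farther back than shut.
Start: joints at [1.071, 0.477, 0.022, 1.555, -0.011, 1.109, -0.083], TCP at [0.258, -0.624, 0.231] pointing down, gripper open.
Joint ranges: [-2.96, 2.96], [-0.34, 2.1], [-1.41, 1.46], [0.24, 2.44], [-1.37, 4.51], [0.17, 1.92], [-2.96, 2.96]. Speed limits (rad/s): [2.39, 2.39, 3.14, 3.14, 3.14, 3.14, 3.14].

### API

Orientations are given as a rotation vector (axis times angle).
In Python, from bench import r, grab_frame gives the robot as it stands. The module is installed in compiled form; this text tells all that it offers.
- The arm moves only by the tool play_rows, never from a script. Its argument "increments" is a list of rows, each a list of 7 numbers: the shift along the tool's x, y, z in mm, then the turn, a rotation vector about the tool's x, y, z in rad, then the closure in counts, from 0 (fully open) to 255 (shut). In form: [[tx, ty, tz, rx, ry, rz, claw], ...]. A call has 1 to 5 rows; each row shifts and turns the pose as measured when the row begins, along the tool's axes as they then stand; what a row does not reach is not made up. A row lasts 1/10 s, in which the tool goes at most 50 mm and 8.59 degrees, less where a joint would pass 70% of its speed; a pose out of reach is approached as far as the arm can. A call is refused whole if a number of a shift passes 50 or a number of a turn 0.15, either way. A call with a gripper value outside its range is refused whole. The fingers move at their own pace and stop on an object; "force" is the grip in N (left out, the last holds). Time passes only in rows, so rows that do not move let the fingers close. It gives the time, the measured TCP pose, the force and the opening at its end, in the units of the state.
- r.get_obs(): the state, without advancing time (a new reading comes with each control period).
- grab_frame(name): name is "scene" or "top" or "wrist"; returns a dict with "color" (420x560x3 uint8, blue, green, red), "depth" (420x560 float32, m along the optical axis (not along the pixel's ray), 0 where there is no reading), "K" (3x3 intrinsics, pixels), "k1" (the pictures are not rectified: a ray, as slopes to the right and down, at radius r is drawn at 1 + k1 r^2 times it, then the intrinsics apply), "T" (4x4, takes a point from camera to world coordinates). Camera axes: x right, y up, looking along -z (the intrinsics and any distortion apply to the point x, -y, -z); pixel columns grow to the right and rows downward; lengths in m; the calibration is good to about 2 mm. A picture is of the moment at which its call begins.
- r.hand_in(): hands the job in, once; it reports no verdict.
The state is a dict: "clock": time; "joints": joint angles; "qvel": joint speeds; "tau": joint torques, N m; "tcp_pos": TCP position; "orientation": TCP orientation; "contact_force": force on the tool from outside, world axes, zero at the start; "moment": the same for the moment, N m; "grip_width": finger opening in m.
Only numpy, scipy, OpenCV 4.12 (cv2) and the standard library are available. Lean on these libraries where they do the work, as an engineer would, in place of code of your own. Each camera call takes 0.05 s, during which the arm holds its last target.

### The job

Pick up the white tote and tilt it towards its pouring lip until all six loose steel grinding cylinders have slid together into that corner, without spilling any. Finish while holding it tilted and still like that, the end of the lip over the mouth of the open grinding jar and a few centimetres above the rim, touching neither jar nor bench, so that I can count the set before we pour. Leave the jar, its lid, the sample jar and the brush where they stand.

Things in the scene. Friction and masses are not known exactly. Their poses are not given: they have to be found in the camera images.
- tray: White plastic tote: open tray 220 mm long (x), 150 mm wide (y), 45 mm high, walls and floor 4 mm, 0.3 to 0.5 kg. Origin: centre of its underside; z up. Its corner at +x, +y is cut off at 45 degrees (40 mm off each side), its wall dipping to 30 mm under a V-shaped pouring lip; the other corners are square. A fixed bail handle bridges it lengthwise (along x) between the middles of the short sides.
- tray_grip (a point): Centre of the grip of the tray's handle, 117.5 mm above the middle of the tray's underside. The grip is a grey bar 120 mm long (along tray x), 18 mm wide (tray y) and 26 mm high, with flat steel strip running on from its ends to the two posts. Axes as the tray's.
- tray_corner (a point): Foot of the tray's cut-off pouring corner: on the inner floor at the middle of the slanting wall, (87, 52, 4) mm in the tray frame. Axes as the tray's.
- tray_lip (a point): Outer end of the tray's pouring lip, on its middle line: (106, 71, 42) mm in the tray frame. Axes as the tray's.
- jar: Open steel grinding jar standing on the bench, empty: round, 103 mm across at its dark collar, 94 mm below, 78 mm high, bore 80 mm, 1.6 kg. Origin: centre of its underside.
- jar_mouth (a point): Centre of the open mouth of the grinding jar, at the height of its rim (78 mm above the bench).
- jar_lid: Bystander: round steel lid of the jar lying on the bench, 102 mm across, 28 mm high with its knob. Origin: centre of its underside.
- sample_jar: Bystander: small clear screw-cap sample jar, 52 mm across, 68 mm high. Origin: centre of its underside.
- brush: Bystander: wooden cleaning brush lying on the bench, 170 mm long along its x, 20 mm high. Origin: underside, near its middle.
- media1: One of six equal loose polished steel grinding cylinders in the tray, 15 mm across, 15 mm high, 20 g. Origin: its centre; z along its axis (upright at the start). On the tray they start to slide at 9 to 15 degrees of tilt; along a wall, with the tray leaning diagonally to its corner, they may need 25 degrees. They stay in the tray up to 45 degrees.
- media2: One of six equal loose polished steel grinding cylinders in the tray, 15 mm across, 15 mm high, 20 g. Origin: its centre; z along its axis (upright at the start). On the tray they start to slide at 9 to 15 degrees of tilt; along a wall, with the tray leaning diagonally to its corner, they may need 25 degrees. They stay in the tray up to 45 degrees.
- media3: One of six equal loose polished steel grinding cylinders in the tray, 15 mm across, 15 mm high, 20 g. Origin: its centre; z along its axis (upright at the start). On the tray they start to slide at 9 to 15 degrees of tilt; along a wall, with the tray leaning diagonally to its corner, they may need 25 degrees. They stay in the tray up to 45 degrees.
- media4: One of six equal loose polished steel grinding cylinders in the tray, 15 mm across, 15 mm high, 20 g. Origin: its centre; z along its axis (upright at the start). On the tray they start to slide at 9 to 15 degrees of tilt; along a wall, with the tray leaning diagonally to its corner, they may need 25 degrees. They stay in the tray up to 45 degrees.
- media5: One of six equal loose polished steel grinding cylinders in the tray, 15 mm across, 15 mm high, 20 g. Origin: its centre; z along its axis (upright at the start). On the tray they start to slide at 9 to 15 degrees of tilt; along a wall, with the tray leaning diagonally to its corner, they may need 25 degrees. They stay in the tray up to 45 degrees.
- media6: One of six equal loose polished steel grinding cylinders in the tray, 15 mm across, 15 mm high, 20 g. Origin: its centre; z along its axis (upright at the start). On the tray they start to slide at 9 to 15 degrees of tilt; along a wall, with the tray leaning diagonally to its corner, they may need 25 degrees. They stay in the tray up to 45 degrees.
Not all that is in view belongs to the job. There is more than one size of the jar; the job needs the middle-sized.

How it is judged:
By the outcome, as a careful person would: the job done as asked, in the order asked, and still so for the second after the job is handed in, while the arm keeps its last pose, push and grip.
It also fails if it takes over 48 s, if anything falls off the work surface, if the arm or the gripper's body presses on something with over 40 N, if the wrist force passes 120 N, or if a joint passes its speed limit or range.

## Working session

There is one attempt and no reset: what is moved stays moved. The work goes in short steps, Python scripts to look and compute and a tool call to move; the robot and the scene stay as the last step left them, time stands still between calls to the robot, and variables do not carry over. Pictures are saved under pics/ and viewed, and the job is handed in when it is done.

Besides the shell and the picture viewer there is one more tool, called after ">>>" as name(argument=value, ...), one argument or row to a line, values as JSON. play_rows: Moves the arm, as the interface text tells. Its arguments: {"type":"object","properties":{"increments":{"type":"array","items":{"type":"array","items":{"type":"number"}}},"force":{"type":"number"}},"required":["increments"]}

```bash
mkdir -p pics; cat > h.py <<'E'
import numpy as np, cv2
from bench import r, grab_frame
from scipy.spatial.transform import Rotation as R
def snap(n,tag):
    f=grab_frame(n); cv2.imwrite(f'pics/{tag}.png',f['color']); np.savez(f'pics/{tag}.npz',**f); return f
def load(tag): return dict(np.load(f'pics/{tag}.npz'))
def pt(f,u,v,d=None,z=None):
    K=f['K'];k1=float(f['k1']);x=(u-K[0,2])/K[0,0];y=(v-K[1,2])/K[1,1]
    a,b=x,y
    for _ in range(20):
        s=1+k1*(a*a+b*b);a,b=x/s,y/s
    ray=np.array([a,-b,-1.]);T=f['T']
    if z is not None:
        w=T[:3,:3]@ray; return T[:3,3]+w*(z-T[2,3])/w[2]
    if d is None: d=f['depth'][int(round(v)),int(round(u))]
    return T[:3,:3]@(ray*d)+T[:3,3]
def proj(f,p):
    T=f['T'];c=T[:3,:3].T@(np.array(p)-T[:3,3]);a,b=c[0]/-c[2],-c[1]/-c[2]
    s=1+float(f['k1'])*(a*a+b*b);K=f['K'];return np.array([a*s*K[0,0]+K[0,2],b*s*K[1,1]+K[1,2]])
def crop(f,u0,v0,u1,v1,k,tag): cv2.imwrite(f'pics/{tag}.png',cv2.resize(f['color'][v0:v1,u0:u1],None,fx=k,fy=k,interpolation=cv2.INTER_CUBIC))
E
python3 - <<'E'
from h import *
for n in("scene","top","wrist"):
    f=snap(n,n+'0');print(n,f['K'][0,0],f['k1'],f['T'].round(3).tolist())
print(r.get_obs())
E
```

```text
scene 379.274980890959 -0.026963097086993494 [[0.362, -0.789, 0.497, 1.072], [0.932, 0.315, -0.179, -0.179], [-0.015, 0.528, 0.849, 1.056], [0.0, 0.0, 0.0, 1.0]]
top 448.6470991330984 -0.1499404264812089 [[-0.002, 0.981, -0.193, 0.221], [-1.0, 0.0, 0.013, 0.025], [0.012, 0.193, 0.981, 1.493], [0.0, 0.0, 0.0, 1.0]]
wrist 366.7683371388527 -0.03236515411867752 [[0.383, 0.885, 0.264, 0.325], [-0.924, 0.368, 0.107, -0.595], [-0.002, -0.285, 0.959, 0.373], [0.0, 0.0, 0.0, 1.0]]
{'clock': 0.15, 'joints': array([ 1.07092448,  0.47761351,  0.02232961,  1.556191  , -0.01151092,
        1.1093057 , -0.08308888]), 'qvel': array([-0.00073296, -0.00285401,  0.00158793, -0.00288921,  0.00024965,
        0.00012818, -0.0006168 ]), 'tau': array([ 2.43631323e-03, -5.96923256e+01,  1.60981581e+00, -2.81489664e+01,
        1.26333014e-02,  6.54370466e-03,  2.73844529e-05]), 'tcp_pos': array([ 0.25757117, -0.6234429 ,  0.2305606 ]), 'orientation': array([-3.08017951e+00, -6.11264690e-01,  5.46163891e-04]), 'contact_force': array([-0.96632708, -0.39544372, -0.16391027]), 'moment': array([-0.02512524, -0.0181882 , -0.03994039]), 'grip_width': 0.08558435678972394}
```

View pics/scene0.png

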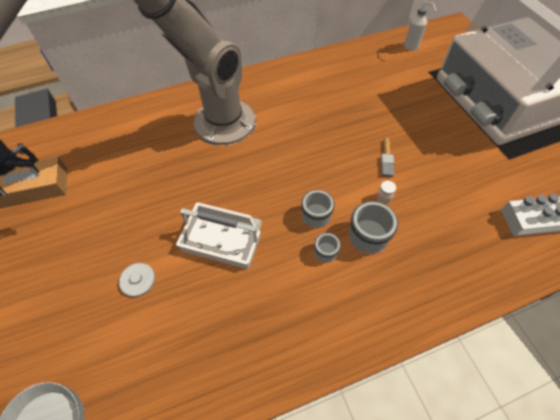

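View pics/top0.png

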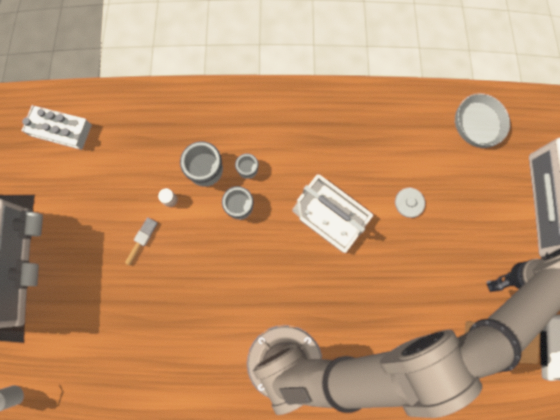

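View pics/wrist0.png

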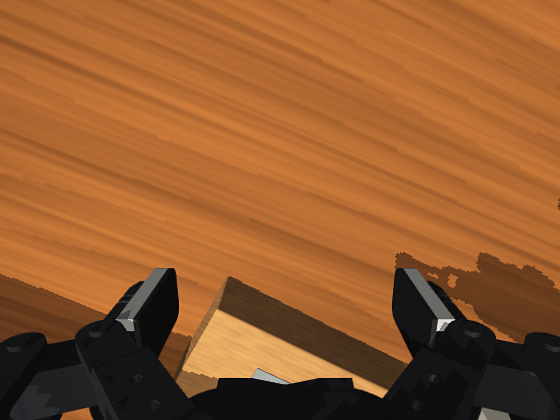

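The scene view shows the tray at (220,236) and three open jars: large (373,227), middle (318,208) and small (327,246). In the top view they are the tray (333,213), large jar (202,163), middle jar (238,203) and small jar (247,165). Next I'll take close crops and measure them.

```bash
python3 - <<'E'
from h import *
f=load('top0');g=load('scene0')
crop(f,280,160,390,260,7,'c1');crop(f,150,130,280,230,6,'c2');crop(g,165,190,275,280,7,'c3')
for n,u,v in(('big',202,163),('mid',238,203),('small',247,165)):
    for z in(0.078,):
        pass
    D=f['depth'];c=pt(f,u,v); 
    # rim extents: collect points in window above z>0.02
    P=np.array([pt(f,x,y) for y in range(v-25,v+26) for x in range(u-25,u+26) if D[y,x]>0])
    zm=np.percentile(P[:,2],99);print(n,c.round(3),zm.round(3))
    # profile along row
    print([ (x,pt(f,x,v)[2].round(3)) for x in range(u-26,u+27,2)])
E
```

```text
big [0.665 0.283 0.007] 0.107
[(176, np.float64(0.003)), (178, np.float64(-0.0)), (180, np.float64(0.096)), (182, np.float64(0.101)), (184, np.float64(0.097)), (186, np.float64(0.072)), (188, np.float64(0.033)), (190, np.float64(0.008)), (192, np.float64(0.01)), (194, np.float64(0.002)), (196, np.float64(0.011)), (198, np.float64(0.003)), (200, np.float64(0.01)), (202, np.float64(0.007)), (204, np.float64(0.012)), (206, np.float64(0.012)), (208, np.float64(-0.001)), (210, np.float64(0.014)), (212, np.float64(0.012)), (214, np.float64(0.008)), (216, np.float64(0.1)), (218, np.float64(0.104)), (220, np.float64(0.096)), (222, np.float64(-0.003)), (224, np.float64(0.005)), (226, np.float64(-0.0)), (228, np.float64(0.001))]
mid [0.524 0.156 0.006] 0.08
[(212, np.float64(0.002)), (214, np.float64(0.001)), (216, np.float64(-0.001)), (218, np.float64(-0.003)), (220, np.float64(-0.001)), (222, np.float64(0.067)), (224, np.float64(0.074)), (226, np.float64(0.039)), (228, np.float64(0.007)), (230, np.float64(0.011)), (232, np.float64(0.006)), (234, np.float64(0.009)), (236, np.float64(0.004)), 
[... 406 characters left out ...]
p.float64(0.087)), (223, np.float64(0.004)), (225, np.float64(-0.006)), (227, np.float64(-0.002)), (229, np.float64(-0.007)), (231, np.float64(-0.001)), (233, np.float64(-0.0)), (235, np.float64(-0.003)), (237, np.float64(0.058)), (239, np.float64(0.016)), (241, np.float64(0.01)), (243, np.float64(0.002)), (245, np.float64(0.012)), (247, np.float64(0.004)), (249, np.float64(0.004)), (251, np.float64(0.007)), (253, np.float64(0.006)), (255, np.float64(0.004)), (257, np.float64(0.053)), (259, np.float64(-0.008)), (261, np.float64(0.003)), (263, np.float64(0.001)), (265, np.float64(-0.001)), (267, np.float64(-0.0)), (269, np.float64(-0.002)), (271, np.float64(0.004)), (273, np.float64(-0.003))]
```

View pics/c1.png

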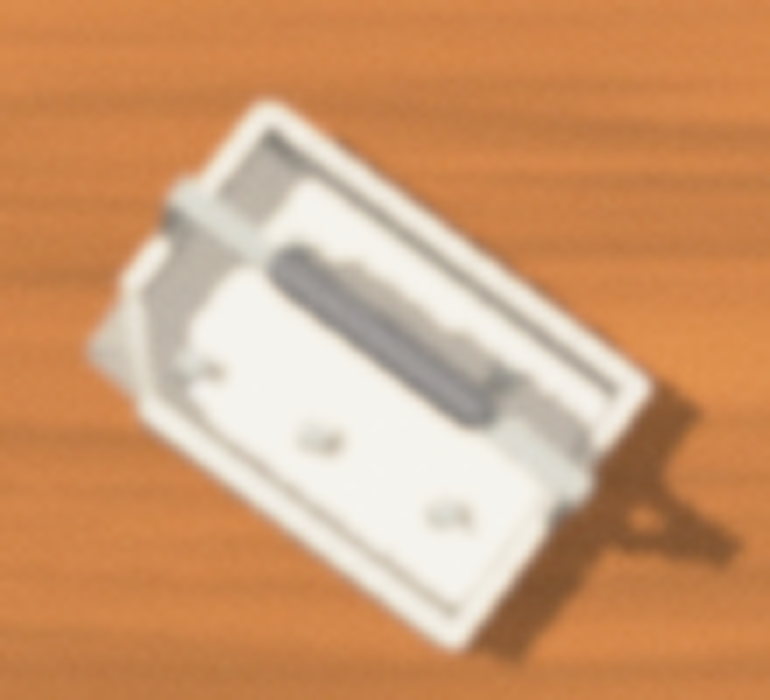

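View pics/c2.png

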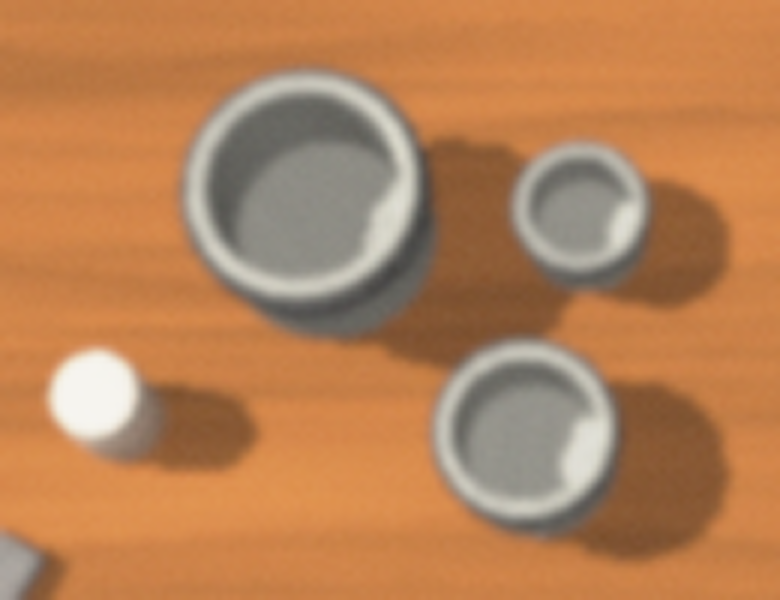

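View pics/c3.png

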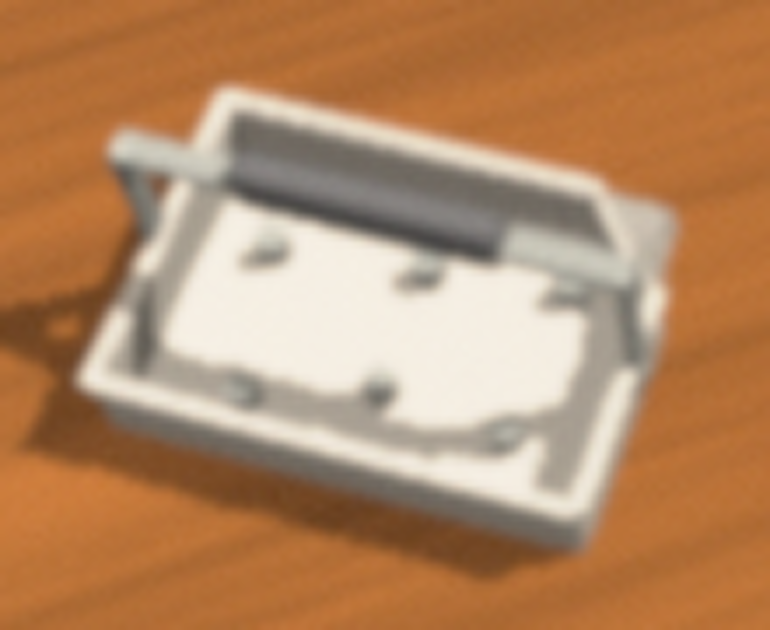

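```bash
python3 - <<'E'
from h import *
f=load('top0');g=load('scene0')
C=lambda u,v,k,u0,v0:((u+.5)/k-.5+u0,(v+.5)/k-.5+v0)
t=[pt(f,*C(u,v,7,280,160),z=.045)[:2] for u,v in((266,98),(655,386),(455,652))]
s=[pt(g,*C(u,v,7,165,190),z=.045)[:2] for u,v in((580,524),(78,384),(220,86))]
for a in(t,s): 
    print(np.round(a,4).tolist(), np.linalg.norm(a[0]-a[1]),np.linalg.norm(a[1]-a[2]))
    c=(a[0]+a[2])/2; x=a[0]-a[1]; y=a[2]-a[1]; print('c',c.round(4),np.degrees(np.arctan2(x[1],x[0])),np.degrees(np.arctan2(y[1],y[0]))-90)
# grip bar top ends z=.1305
for z in(.1305,):
  a=[pt(f,*C(u,v,7,280,160),z=z)[:2] for u,v in((288,262),(482,412))]; print('grip',np.round(a,4).tolist(),np.linalg.norm(a[0]-a[1]),np.mean(a,0))
print('lip',pt(f,*C(90,352,7,280,160),z=.042))
print('jar',pt(f,*C(525,430,6,150,130),z=.078),pt(f,*C(433,430,6,150,130),z=.07),pt(f,*C(619,430,6,150,130),z=.07))
print('jar scene');cr=crop(g,290,180,410,270,6,'c4')
print('big',pt(f,*C(303,185,6,150,130),z=.1),'lid',pt(f,410,202,z=.01),'small',pt(f,*C(580,210,6,150,130),z=.06))
E
```

```text
[[0.617, -0.1118], [0.4771, -0.2938], [0.352, -0.1952]] 0.22955259104554013 0.1592989054571136
c [ 0.4845 -0.1535] 52.453292078529564 51.744316903187524
[[0.6193, -0.1129], [0.4789, -0.2921], [0.3533, -0.1963]] 0.22762813217615227 0.15796738944039934
c [ 0.4863 -0.1546] 51.93541412772126 52.656657142225185
grip [[0.5181, -0.1121], [0.4504, -0.197]] 0.10857170905520466 [ 0.48425647 -0.15452666]
lip [ 0.49405604 -0.02687841  0.042     ]
jar [0.51542825 0.15255535 0.078     ] [0.51709155 0.20310866 0.07      ] [0.51710538 0.10247166 0.07      ]
jar scene
big [0.64613131 0.27352242 0.1       ] lid [ 0.52744443 -0.43204862  0.01      ] small [0.64352557 0.12604184 0.06      ]
```

View pics/c4.png

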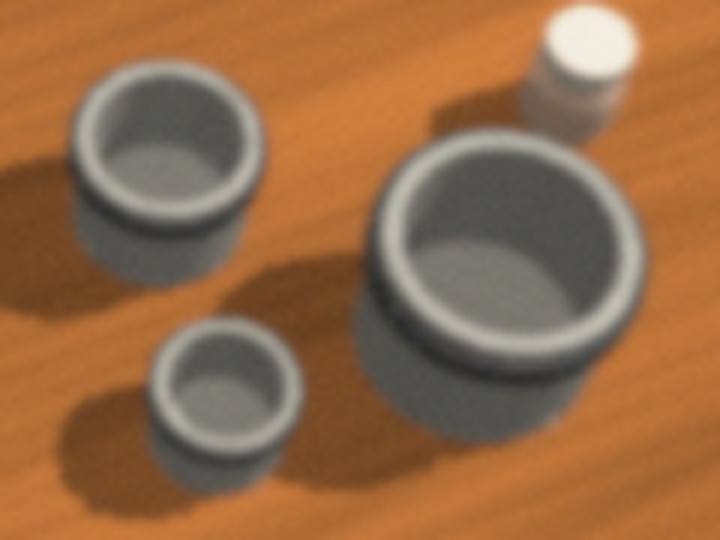

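The middle jar measures 101 mm across and 78 mm high, so it is the right one. Its mouth is at about (0.516, 0.153). The tray centre is at about (0.485, -0.154) with yaw about 52°, and the lip points to +y, towards the jar. Next I'll write a helper that works out moves in tool axes.

```bash
cat >> h.py <<'E'
def tgt(pos,Rm=None):
    o=r.get_obs();Rc=R.from_rotvec(o['orientation']);d=Rc.inv().apply(np.array(pos)-o['tcp_pos'])*1000
    w=(Rc.inv()*Rm).as_rotvec() if Rm is not None else np.zeros(3)
    print('t',o['clock'],'tcp',o['tcp_pos'].round(4),'mm',d.round(1),np.linalg.norm(d).round(0),'rot',w.round(3),np.linalg.norm(w).round(3),'F',o['contact_force'].round(1),'w',o['grip_width'].round(4))
    print('q',o['joints'].round(3))
def trayR(yaw,tilt=0,lipdir=45):
    # tray orientation: yaw (deg) then tilt (deg) lowering the tray-frame direction lipdir
    a=np.radians(lipdir);ax=np.array([-np.sin(a),np.cos(a),0])
    return R.from_euler('z',yaw,degrees=True)*R.from_rotvec(ax*np.radians(tilt))
# tool in tray frame: z down, y along +-tray y
TOOL=[R.from_matrix(np.array([[1,0,0],[0,-1,0],[0,0,-1.]])),R.from_matrix(np.array([[-1,0,0],[0,1,0],[0,0,-1.]]))]
E
python3 - <<'E'
from h import *
g=load('scene0');print('jar scene',pt(g,(168.5)/6-.5+290,(138.5)/6-.5+180,z=.078))
for i in(0,1): tgt([.485,-.154,.2],trayR(52.2)*TOOL[i])
print(R.from_rotvec(r.get_obs()['orientation']).as_matrix().round(2))
E
```

```text
jar scene [0.51870391 0.15204709 0.078     ]Traceback (most recent call last):
  File "<stdin>", line 3, in <module>
  File "h.py", line 24, in tgt
    print('t',o['clock'],'tcp',o['tcp_pos'].round(4),'mm',d.round(1),np.linalg.norm(d).round(0),'rot',w.round(3),np.linalg.norm(w).round(3),'F',o['contact_force'].round(1),'w',o['grip_width'].round(4))
                                                                                                                                                                                ^^^^^^^^^^^^^^^^^^^^^
AttributeError: 'float' object has no attribute 'round'
```

```bash
sed -i "s/o\['grip_width'\].round(4)/round(o['grip_width'],4)/" h.py
python3 - <<'E'
from h import *
for i in(0,1): tgt([.485,-.154,.2],trayR(52.2)*TOOL[i])
print(R.from_rotvec(r.get_obs()['orientation']).as_matrix().round(2))
E
```

```text
t 0.15 tcp [ 0.2576 -0.6234  0.2306] mm [ 389.5 -347.    31. ] 523.0 rot [-0.001 -0.    -0.519] 0.519 F [-1.  -0.4 -0.2] w 0.0856
q [ 1.071  0.478  0.022  1.556 -0.012  1.109 -0.083]
t 0.15 tcp [ 0.2576 -0.6234  0.2306] mm [ 389.5 -347.    31. ] 523.0 rot [-0.000e+00  2.000e-03  2.622e+00] 2.622 F [-1.  -0.4 -0.2] w 0.0856
q [ 1.071  0.478  0.022  1.556 -0.012  1.109 -0.083]
[[ 0.92  0.38 -0.  ]
 [ 0.38 -0.92  0.  ]
 [-0.   -0.   -1.  ]]
```

>>> play_rows(
  increments=[
    [32,-28,0,0,0,-0.05,0],
    [32,-28,0,0,0,-0.05,0],
    [31,-29,0,0,0,-0.05,0],
    [30,-30,0,0,0,-0.05,0],
  ],
  force=100,
)

```text
clock: 0.55
tcp_pos: [0.3146, -0.4656, 0.2281]
orientation: [-3.006, -0.911, 0.006]
contact_force: [0.6, 0.0, 0.3]
grip_width: 0.0851
```

```bash
python3 - <<'E'
from h import *
tgt([.485,-.154,.2],trayR(52.2)*TOOL[0])
E
```

```text
t 0.55 tcp [ 0.3146 -0.4656  0.2281] mm [ 314.8 -164.6   27.3] 356.0 rot [-0.003  0.003 -0.323] 0.323 F [0.6 0.  0.3] w 0.0851
q [ 0.921  0.299 -0.071  1.828  0.028  1.018 -0.144]
```

>>> play_rows(
  increments=[
    [43,-20,3,0,0,-0.05,0],
    [42,-22,3,0,0,-0.05,0],
    [41,-24,3,0,0,-0.05,0],
    [40,-26,3,0,0,-0.05,0],
    [40,-26,3,0,0,-0.05,0],
  ],
)

```text
clock: 1.05
tcp_pos: [0.3988, -0.2366, 0.2122]
orientation: [2.864, 1.29, -0.006]
contact_force: [0.6, 0.1, -0.7]
grip_width: 0.0853
```

```bash
python3 - <<'E'
from h import *
tgt([.485,-.154,.2],trayR(52.2)*TOOL[0])
E
```

```text
t 1.05 tcp [ 0.3988 -0.2366  0.2122] mm [119.    9.9  11.8] 120.0 rot [-0.001  0.003 -0.065] 0.065 F [ 0.6  0.1 -0.7] w 0.0853
q [ 0.636  0.166 -0.262  2.047  0.057  0.937 -0.381]
```

>>> play_rows(
  increments=[
    [35,3,4,0,0,-0.02,0],
    [35,3,4,0,0,-0.02,0],
    [30,3,3,0,0,-0.02,0],
    [10,1,0,0,0,0,0],
    [0,0,0,0,0,0,0],
  ],
)

```text
clock: 1.55
tcp_pos: [0.4792, -0.1474, 0.2001]
orientation: [-2.813, -1.395, 0.006]
contact_force: [-0.3, -1.4, 0.7]
grip_width: 0.0852
```

```bash
python3 - <<'E'
from h import *
tgt([.485,-.154,.2],trayR(52.2)*TOOL[0])
snap('wrist','w1')
E
```

```text
t 1.55 tcp [ 0.4792 -0.1474  0.2001] mm [-1.7  8.7  0. ] 9.0 rot [-0.003  0.003  0.01 ] 0.011 F [-0.3 -1.4  0.7] w 0.0852
q [ 0.466  0.252 -0.34   1.975  0.104  0.935 -0.576]
```

View pics/w1.png

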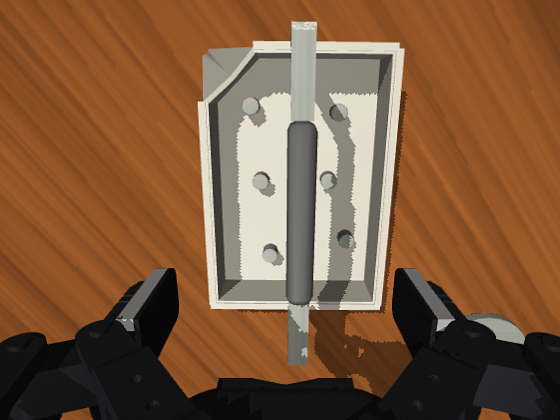

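The wrist view shows the grip bar running from (302,122) to (300,303), with all six cylinders upright and the cut corner at upper left (228,75). I'll measure the bar from here.

```bash
python3 - <<'E'
from h import *
f=load('w1')
a=np.array([pt(f,302,123,z=.128),pt(f,299.5,303,z=.128)]);c=a.mean(0);d=a[0]-a[1]
print(a.round(4).tolist(),np.linalg.norm(d),c,np.degrees(np.arctan2(d[1],d[0])))
print([pt(f,u,v)[2].round(4) for u,v in((302,150),(301,200),(301,280))])
b=[pt(f,u,v,z=.045) for u,v in((403,44),(381,311),(211,309))]
x=b[0]-b[1];print(np.round(b,4).tolist(),((b[0]+b[2])/2).round(4),np.linalg.norm(x),np.degrees(np.arctan2(x[1],x[0])))
tgt([c[0],c[1],.0985],trayR(np.degrees(np.arctan2(d[1],d[0])))*TOOL[0])
E
```

```text
[[0.5225, -0.1053, 0.128], [0.4519, -0.1983, 0.128]] 0.1168417083825911 [ 0.48718323 -0.15181378  0.128     ] 52.7898124127837
[np.float64(0.1304), np.float64(0.1306), np.float64(0.1314)]
[[0.6175, -0.1105, 0.045], [0.4793, -0.2934, 0.045], [0.3544, -0.1965, 0.045]] [ 0.4859 -0.1535  0.045 ] 0.2291815818781555 52.92329206887232
t 1.6 tcp [ 0.4785 -0.1481  0.2   ] mm [  2.6   9.5 101.5] 102.0 rot [-0.004  0.003 -0.001] 0.005 F [-0.1 -0.1 -0.1] w 0.0851
q [ 0.467  0.251 -0.339  1.976  0.104  0.935 -0.575]
```

>>> play_rows(
  increments=[
    [2,9,5,0,0,0,0],
    [0,0,30,0,0,0,0],
    [0,0,30,0,0,0,0],
    [0,0,22,0,0,0,0],
    [0,0,0,0,0,0,0],
  ],
)

```text
clock: 2.1
tcp_pos: [0.4853, -0.1622, 0.1106]
orientation: [2.821, 1.374, -0.008]
contact_force: [-0.2, -0.1, 0.9]
grip_width: 0.0854
```

```bash
python3 - <<'E'
from h import *
tgt([.4867,-.1525,.0985],trayR(52.8)*TOOL[0])
snap('wrist','w2')
E
```

```text
t 2.1 tcp [ 0.4853 -0.1622  0.1106] mm [ 8.6 -4.9 12. ] 16.0 rot [ 0.001  0.006 -0.015] 0.016 F [-0.2 -0.1  0.9] w 0.0854
q [ 0.449  0.388 -0.306  2.032  0.177  0.748 -0.63 ]
```

View pics/w2.png

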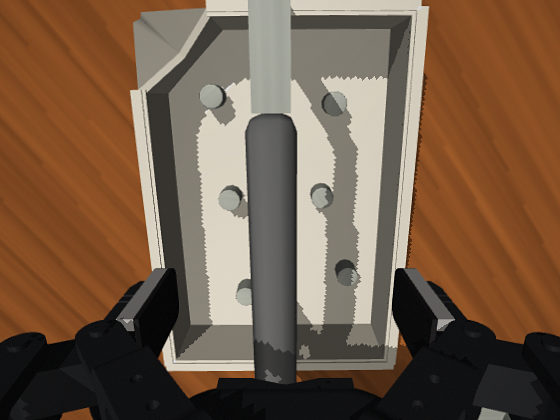

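>>> play_rows(
  increments=[
    [8,-5,6,0,0,-0.01,0],
    [0,0,5,0,0,0,0],
    [0,0,0,0,0,0,0],
  ],
)

```text
clock: 2.45
tcp_pos: [0.4889, -0.1545, 0.1028]
orientation: [2.812, 1.383, -0.001]
contact_force: [0.2, 0.6, -0.9]
grip_width: 0.0849
```

```bash
python3 - <<'E'
from h import *
tgt([.4867,-.1525,.0985],trayR(52.8)*TOOL[0])
E
```

```text
t 2.45 tcp [ 0.4889 -0.1545  0.1028] mm [ 0.3 -3.   4.3] 5.0 rot [ 0.007  0.004 -0.007] 0.011 F [ 0.2  0.6 -0.9] w 0.0849
q [ 0.432  0.399 -0.306  2.04   0.189  0.724 -0.65 ]
```

>>> play_rows(
  increments=[
    [0,-3,4,-0.005,0,-0.005,0],
    [0,0,0,0,0,0,0],
    [0,0,0,0,0,0,0],
  ],
)

```text
clock: 2.75
tcp_pos: [0.4873, -0.1526, 0.0998]
orientation: [2.801, 1.388, 0.005]
contact_force: [-0.6, 0.2, 0.2]
grip_width: 0.0853
```

```bash
python3 - <<'E'
from h import *
tgt([.4867,-.1525,.0985],trayR(52.8)*TOOL[0])
E
```

```text
t 2.75 tcp [ 0.4873 -0.1526  0.0998] mm [-0.3 -0.5  1.3] 1.0 rot [ 0.015  0.004 -0.001] 0.016 F [-0.6  0.2  0.2] w 0.0853
q [ 0.427  0.397 -0.306  2.052  0.196  0.707 -0.655]
```

>>> play_rows(
  increments=[
    [0,0,1,0.012,0.003,0,120],
    [0,0,0,0,0,0,255],
    [0,0,0,0,0,0,255],
    [0,0,0,0,0,0,255],
    [0,0,0,0,0,0,255],
  ],
  force=110,
)

```text
clock: 3.25
tcp_pos: [0.4878, -0.1529, 0.0994]
orientation: [2.813, 1.393, 0.002]
contact_force: [0.5, 1.2, -1.5]
grip_width: 0.0165
```

>>> play_rows(
  increments=[
    [0,0,0,0,0,0,255],
    [0,0,0,0,0,0,255],
    [0,0,0,0,0,0,255],
  ],
)

```text
clock: 3.55
tcp_pos: [0.4878, -0.153, 0.0994]
orientation: [2.813, 1.393, 0.002]
contact_force: [-0.5, -0.8, -0.2]
grip_width: 0.0165
```

```bash
python3 - <<'E'
from h import *
tgt([.4867,-.1525,.0985],trayR(52.8)*TOOL[0])
f=snap('wrist','w3')
E
```

```text
t 3.55 tcp [ 0.4878 -0.153   0.0994] mm [-0.3 -1.1  0.9] 1.0 rot [ 0.003 -0.    -0.002] 0.004 F [-0.5 -0.8 -0.2] w 0.0165
q [ 0.436  0.404 -0.31   2.043  0.185  0.718 -0.641]
```

View pics/w3.png

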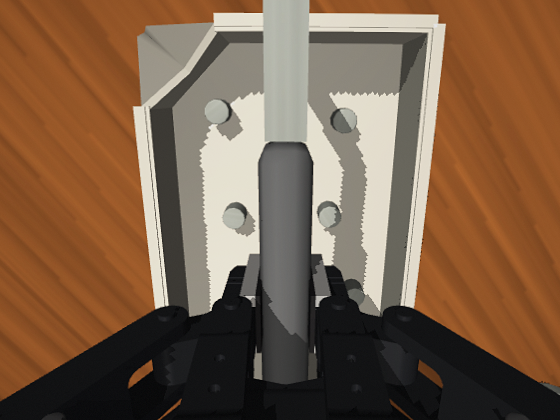

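The bar is gripped at 16.5 mm opening. Now I'll lift slowly.

>>> play_rows(
  increments=[
    [0,0,-6,0,0,0,255],
    [0,0,-14,0,0,0,255],
    [0,0,-20,0,0,0,255],
    [0,0,-20,0,0,0,255],
    [0,0,-20,0,0,0,255],
  ],
)

```text
clock: 4.1
tcp_pos: [0.4819, -0.1516, 0.1773]
orientation: [-2.808, -1.393, 0.015]
contact_force: [0.5, 0.2, -4.4]
grip_width: 0.0162
```

>>> play_rows(
  increments=[
    [0,0,-20,0,0,0,255],
    [0,0,-20,0,0,0,255],
    [0,0,-20,0,0,0,255],
    [0,0,-10,0,0,0,255],
    [0,0,0,0,0,0,255],
  ],
)

```text
clock: 4.6
tcp_pos: [0.4805, -0.1511, 0.251]
orientation: [-2.807, -1.393, 0.017]
contact_force: [0.1, -0.4, -4.2]
grip_width: 0.0163
```

```bash
cat >> h.py <<'E'
def goal(tilt,yaw,h,lip=(.517,.152),ld=45,dz=0.0):
    Rt=trayR(yaw,tilt,ld); lp=np.array([lip[0],lip[1],.078+h])
    grip=lp-Rt.apply(np.array([.106,.071,.042-.1175+dz]))
    Rm=Rt*TOOL[0]; return grip+Rm.apply([0,0,.019]),Rm
E
python3 - <<'E'
from h import *
for t in(0,20,35):
    p,Rm=goal(t,52.8,.045);print(t,p.round(3))
tgt(*goal(0,52.8,.12))
snap('scene','s2')
E
```

```text
0 [0.509 0.025 0.18 ]
20 [0.506 0.051 0.219]
35 [0.502 0.079 0.241]
t 4.6 tcp [ 0.4805 -0.1511  0.251 ] mm [157.5 -83.3  -3.5] 178.0 rot [-0.012  0.006 -0.   ] 0.014 F [ 0.1 -0.4 -4.2] w 0.0163
q [ 0.482  0.204 -0.345  1.906  0.078  1.058 -0.545]
```

View pics/s2.png

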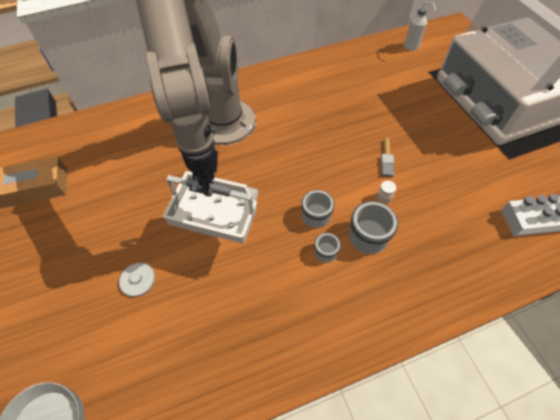

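```bash
python3 - <<'E'
from h import *
tgt([.481,-.14,.27],goal(20,52.8,.1)[1])
tgt([.481,-.14,.27],goal(35,52.8,.1)[1])
E
```

```text
t 4.65 tcp [ 0.4802 -0.1511  0.2502] mm [  9.2  -6.3 -19.8] 23.0 rot [-0.26  -0.24   0.002] 0.354 F [-0.4  0.5 -4.2] w 0.0163
q [ 0.482  0.205 -0.345  1.907  0.079  1.057 -0.545]
t 4.65 tcp [ 0.4802 -0.1511  0.2502] mm [  9.2  -6.3 -19.8] 23.0 rot [-0.445 -0.425  0.004] 0.616 F [-0.4  0.5 -4.2] w 0.0163
q [ 0.482  0.205 -0.345  1.907  0.079  1.057 -0.545]
```

>>> play_rows(
  increments=[
    [2,-1,-5,-0.03,-0.03,0,255],
    [2,-1,-5,-0.03,-0.03,0,255],
    [2,-1,-5,-0.03,-0.03,0,255],
    [2,-1,-5,-0.03,-0.03,0,255],
    [2,-1,0,-0.03,-0.03,0,255],
  ],
)

```text
clock: 5.15
tcp_pos: [0.4779, -0.1401, 0.2624]
orientation: [2.642, 1.308, -0.135]
contact_force: [0.3, 0.1, -4.6]
grip_width: 0.0167
```

```bash
python3 - <<'E'
from h import *
tgt([.481,-.14,.27],goal(20,52.8,.1)[1])
tgt([.481,-.14,.27],goal(35,52.8,.1)[1])
E
```

```text
t 5.15 tcp [ 0.4779 -0.1401  0.2624] mm [ 0.7  3.4 -7.4] 8.0 rot [-0.116 -0.08   0.002] 0.141 F [ 0.3  0.1 -4.6] w 0.0167
q [ 0.348  0.156 -0.363  1.954  0.307  1.061 -0.816]
t 5.15 tcp [ 0.4779 -0.1401  0.2624] mm [ 0.7  3.4 -7.4] 8.0 rot [-0.301 -0.266  0.006] 0.402 F [ 0.3  0.1 -4.6] w 0.0167
q [ 0.348  0.156 -0.363  1.954  0.307  1.061 -0.816]
```

>>> play_rows(
  increments=[
    [0,1,-2,-0.035,-0.03,0,255],
    [0,1,-2,-0.035,-0.03,0,255],
    [0,1,-2,-0.035,-0.03,0,255],
    [0,1,-2,-0.035,-0.03,0,255],
    [0,0,0,0,0,0,255],
  ],
)

```text
clock: 5.65
tcp_pos: [0.4768, -0.1372, 0.2628]
orientation: [2.473, 1.241, -0.206]
contact_force: [-0.2, 0.2, -4.1]
grip_width: 0.0163
```

```bash
python3 - <<'E'
from h import *
tgt([.481,-.14,.27],goal(35,52.8,.1)[1])
snap('wrist','w4')
E
```

```text
t 5.65 tcp [ 0.4768 -0.1372  0.2628] mm [-1.6  6.8 -5.4] 9.0 rot [-0.166 -0.14   0.014] 0.217 F [-0.2  0.2 -4.1] w 0.0163
q [ 0.243  0.149 -0.385  2.007  0.517  1.079 -1.047]
```

View pics/w4.png

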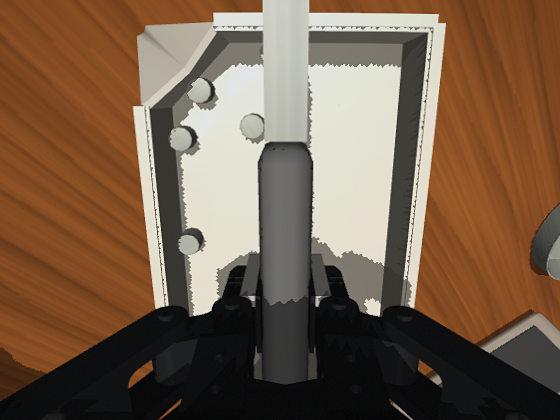

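The cylinders are sliding into the corner, with four visible at (202,91), (182,139), (253,126) and (190,241). The tray hasn't moved in the grip.

>>> play_rows(
  increments=[
    [0,1,-3,-0.04,-0.035,0,255],
    [0,1,-3,-0.04,-0.035,0,255],
    [0,1,-3,-0.04,-0.035,0,255],
    [0,1,-1,-0.04,-0.035,0,255],
    [0,1,0,-0.03,-0.025,0,255],
  ],
)

```text
clock: 6.2
tcp_pos: [0.4782, -0.1389, 0.2701]
orientation: [2.254, 1.129, -0.281]
contact_force: [-0.9, -0.2, -3.9]
grip_width: 0.0166
```

>>> play_rows(
  increments=[
    [0,0,0,0,0,0,255],
    [0,0,0,0,0,0,255],
    [0,0,0,0,0,0,255],
  ],
)

```text
clock: 6.5
tcp_pos: [0.4773, -0.1389, 0.2678]
orientation: [2.26, 1.133, -0.285]
contact_force: [0.3, 0.3, -4.6]
grip_width: 0.0166
```

```bash
python3 - <<'E'
from h import *
tgt([.481,-.14,.27],goal(35,52.8,.1)[1])
snap('wrist','w5');g=snap('scene','s5');crop(g,140,140,300,260,5,'s5c')
E
```

```text
t 6.5 tcp [ 0.4773 -0.1389  0.2678] mm [ 0.6  4.3 -0.9] 4.0 rot [0.01  0.027 0.011] 0.031 F [ 0.3  0.3 -4.6] w 0.0166
q [ 0.116  0.179 -0.41   2.062  0.768  1.178 -1.337]
```

View pics/w5.png

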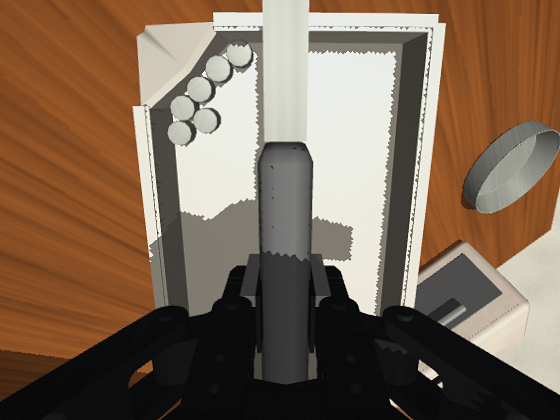

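View pics/s5c.png

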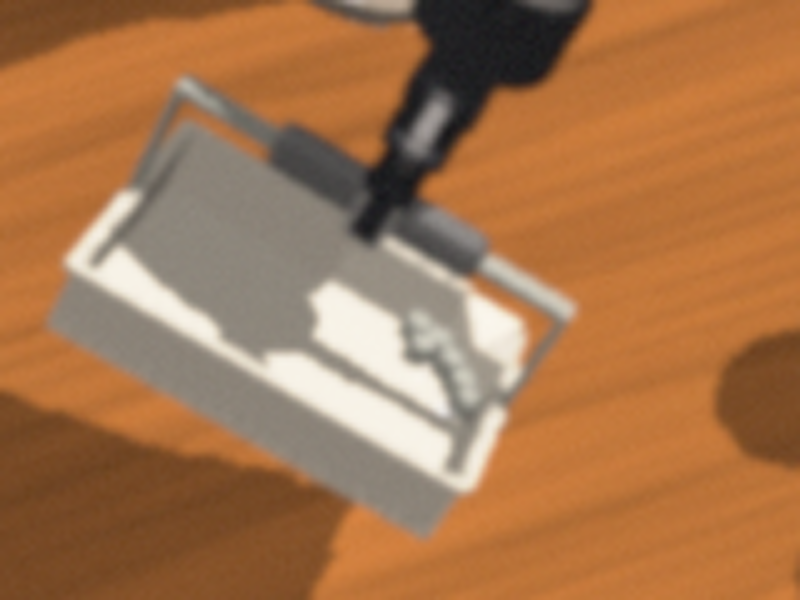

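All six cylinders now lie in the corner between (180,133) and (240,54), at about 36.5° of tilt. I'll carry the tray to the jar at this height with gentle ramps.

```bash
python3 - <<'E'
from h import *
p,Rm=goal(36,52.8,.045,(.517,.148));print(p)
tgt([p[0],p[1],.28],Rm)
f=load('w5')
for u,v in((137,36),(139,98),(145,28)): print(pt(f,u,v).round(4))
o=r.get_obs();Rt=R.from_rotvec(o['orientation'])*TOOL[0].inv();g=o['tcp_pos']-R.from_rotvec(o['orientation']).apply([0,0,.019])
print('lip pred',g+Rt.apply([.106,.071,-.0755]),'proj',proj(f,g+Rt.apply([.106,.071,-.0755])),'corner -y+x',proj(f,g+Rt.apply([.11,-.075,-.0725])))
E
```

```text
[0.50171501 0.07722577 0.24227543]
t 6.6 tcp [ 0.4773 -0.1392  0.2681] mm [ 152.4  -76.5 -135.9] 218.0 rot [-0.001  0.015  0.011] 0.019 F [ 0.6  0.  -4. ] w 0.0163
q [ 0.116  0.179 -0.41   2.062  0.769  1.178 -1.337]
[ 0.4868 -0.0677  0.1507]
[ 0.4276 -0.1561 -0.0007]
[ 0.4923 -0.0678  0.1494]
lip pred [ 0.49075328 -0.06976856  0.14777978] proj [145.05622691  32.20917024] corner -y+x [437.90386385  23.20713294]
```

>>> play_rows(
  increments=[
    [5,-2.5,-4.5,0,0,0,255],
    [10,-5,-9,0,0,0,255],
    [12,-6,-11,0,0,0,255],
    [12,-6,-11,0,0,0,255],
    [12,-6,-11,0,0,0,255],
  ],
)

```text
clock: 7.1
tcp_pos: [0.4859, -0.062, 0.2739]
orientation: [2.263, 1.127, -0.284]
contact_force: [-0.3, 0.1, -4.5]
grip_width: 0.0167
```

>>> play_rows(
  increments=[
    [12,-6,-11,0,0,0,255],
    [12,-6,-11,0,0,0,255],
    [12,-6,-11,0,0,0,255],
    [10,-5,-9,0,0,0,255],
    [6,-3,-6,0,0,0,255],
  ],
)

```text
clock: 7.6
tcp_pos: [0.4958, 0.0238, 0.2799]
orientation: [2.261, 1.135, -0.279]
contact_force: [-0.0, -0.5, -4.9]
grip_width: 0.0163
```

```bash
python3 - <<'E'
from h import *
p,Rm=goal(36,52.8,.045,(.517,.148))
tgt([p[0],p[1],.28],Rm)
E
```

```text
t 7.6 tcp [0.4958 0.0238 0.2799] mm [ 38.9 -20.1 -31.1] 54.0 rot [-0.002  0.01   0.011] 0.015 F [-0.  -0.5 -4.9] w 0.0163
q [-0.107  0.283 -0.524  1.913  0.694  1.4   -1.548]
```

>>> play_rows(
  increments=[
    [9,-5,-7,0,0,0,255],
    [10,-5,-8,0,0,0,255],
    [9,-5,-7,0,0,0.005,255],
    [6,-3,-5,0,0,0,255],
    [0,0,0,0,0,0,255],
  ],
)

```text
clock: 8.1
tcp_pos: [0.5014, 0.0755, 0.2794]
orientation: [2.264, 1.129, -0.277]
contact_force: [-0.5, -0.8, -3.6]
grip_width: 0.0161
```

```bash
python3 - <<'E'
from h import *
p,Rm=goal(36,52.8,.045,(.517,.148))
tgt(p,Rm)
f=snap('top','t6');crop(f,170,110,330,230,5,'t6c');f=snap('wrist','w6');g=snap('scene','s6');crop(g,210,130,370,250,5,'s6c')
E
```

```text
t 8.1 tcp [0.5014 0.0755 0.2794] mm [ 17.2 -15.8  28.9] 37.0 rot [-0.002  0.01   0.006] 0.012 F [-0.5 -0.8 -3.6] w 0.0161
q [-0.18   0.336 -0.545  1.85   0.682  1.462 -1.618]
```

View pics/t6c.png

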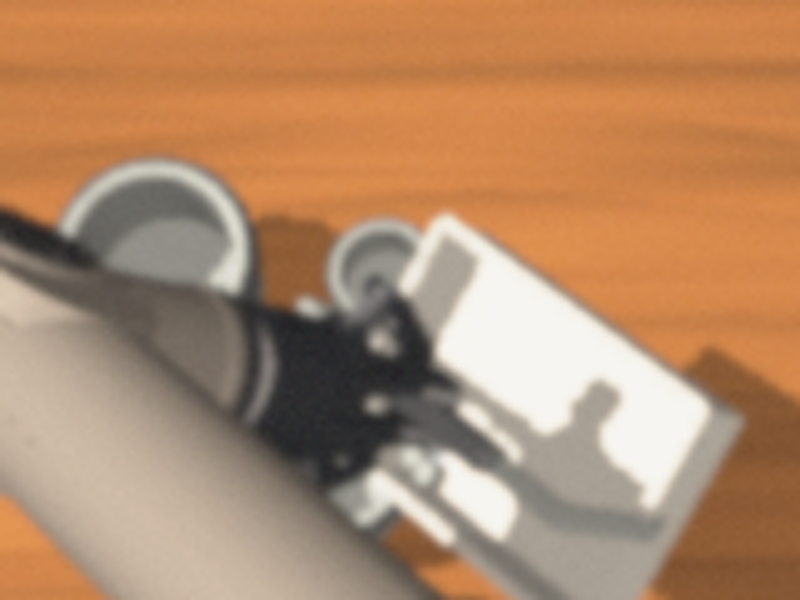

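View pics/w6.png

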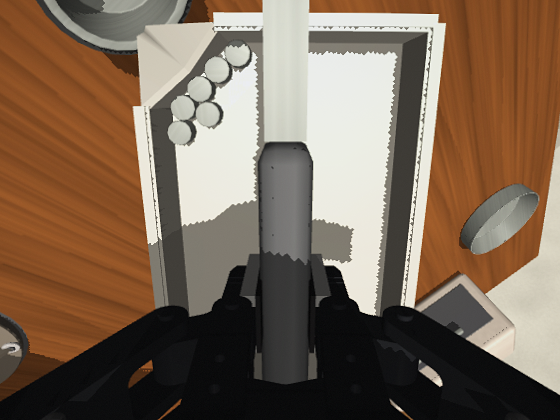

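View pics/s6c.png

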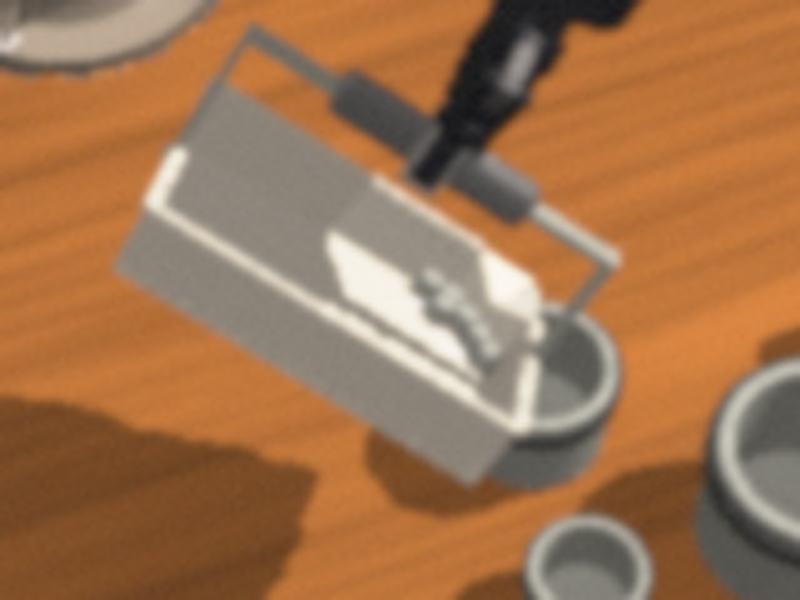

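All six cylinders are still in the corner, and the lip is over the middle jar. I'll lower it now.

>>> play_rows(
  increments=[
    [3,-3,5,0,0,0,255],
    [5,-4,8,0,0,0,255],
    [5,-4,8,0,0,0,255],
    [3,-3,5,0,0,0,255],
    [0,0,0,0,0,0,255],
  ],
)

```text
clock: 8.75
tcp_pos: [0.5015, 0.0723, 0.2426]
orientation: [2.264, 1.122, -0.282]
contact_force: [0.6, -0.2, -4.5]
grip_width: 0.0165
```

```bash
cat > chk.py <<'E'
from h import *
import sys
k=sys.argv[1]
p,Rm=goal(36,52.8,.042,(.517,.150))
tgt(p,Rm)
f=snap('wrist','w'+k);g=snap('scene','s'+k);crop(g,230,140,370,245,5,'s%sc'%k)
o=r.get_obs();Rt=R.from_rotvec(o['orientation'])*TOOL[0].inv();q=o['tcp_pos']-R.from_rotvec(o['orientation']).apply([0,0,.019])
L=lambda *a:q+Rt.apply(np.array(a)-[0,0,.1175])
for n,a in(('lip',(.106,.071,.042)),('foot1',(.11,.035,0)),('foot2',(.07,.075,0)),('c',(.11,-.075,0))): print(n,L(*a).round(4),'wrist px',proj(f,L(*a)).round(0),'scene px',proj(g,L(*a)).round(1))
print('tilt',np.degrees(np.arccos(Rt.as_matrix()[2,2])))
E
python3 chk.py 7
```

```text
t 8.75 tcp [0.5015 0.0723 0.2426] mm [ 6.1 -4.4 -1.4] 8.0 rot [-0.003  0.016  0.002] 0.016 F [ 0.6 -0.2 -4.5] w 0.0165
q [-0.187  0.38  -0.537  1.886  0.708  1.412 -1.674]
lip [0.5165 0.142  0.1234] wrist px [145.  31.] scene px [315.3 194.7]
foot1 [0.5499 0.1029 0.1028] wrist px [229.  36.] scene px [307.4 211.4]
foot2 [0.4938 0.0955 0.1034] wrist px [168. 104.] scene px [297.7 197.4]
c [0.6357 0.0511 0.1483] wrist px [410.  37.] scene px [303.4 233.6]
tilt 36.52673459416918
```

View pics/w7.png

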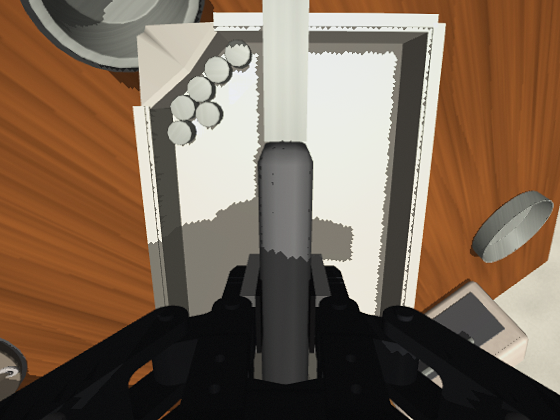

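View pics/s7c.png

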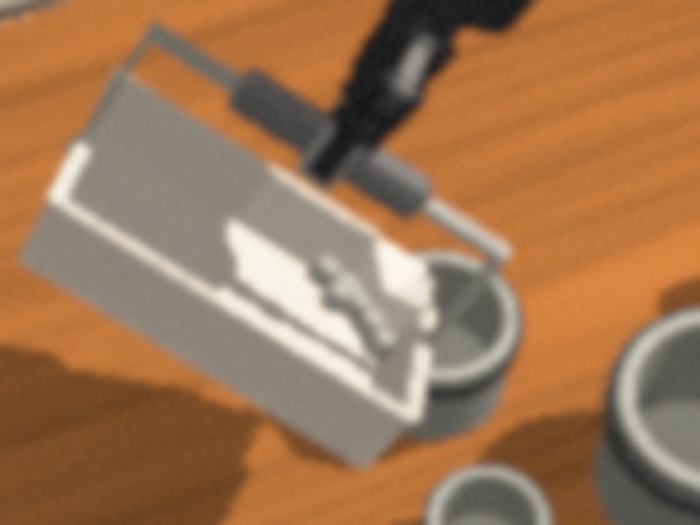

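>>> play_rows(
  increments=[
    [3,-2,-0.5,0,0,0,255],
    [4,-3,-1,0,0,0,255],
    [1,0,0,0,0,0,255],
    [0,0,0,0,0,0,255],
    [0,0,0,0,0,0,255],
  ],
)

```text
clock: 9.35
tcp_pos: [0.5037, 0.0828, 0.24]
orientation: [2.265, 1.121, -0.277]
contact_force: [-0.5, 0.1, -4.8]
grip_width: 0.0166
```

>>> play_rows(
  increments=[
    [0,0,0,0,0,0,255],
    [0,0,0,0,0,0,255],
    [0,0,0,0,0,0,255],
  ],
)

```text
clock: 9.65
tcp_pos: [0.5037, 0.0826, 0.2402]
orientation: [2.265, 1.121, -0.277]
contact_force: [-0.8, -0.8, -5.4]
grip_width: 0.0167
```

```bash
python3 chk.py 8; python3 - <<'E'
from h import *
f=load('w8');crop(f,30,0,280,170,3,'w8c');print(np.abs(r.get_obs()['qvel']).max())
g=load('scene0');h=load('s8')
E
```

```text
t 9.65 tcp [0.5037 0.0826 0.2402] mm [-3.1 -0.4  2.6] 4.0 rot [-0.001  0.012  0.   ] 0.012 F [-0.8 -0.8 -5.4] w 0.0167
q [-0.201  0.392 -0.54   1.875  0.709  1.417 -1.69 ]
lip [0.5186 0.1522 0.1202] wrist px [144.  32.] scene px [318.7 194.8]
foot1 [0.5521 0.1131 0.0997] wrist px [228.  36.] scene px [310.8 211.5]
foot2 [0.496  0.1057 0.1001] wrist px [168. 104.] scene px [301.1 197.5]
c [0.6378 0.0613 0.1453] wrist px [408.  37.] scene px [307.1 233.5]
tilt 36.47194473793101
0.009084174798716886
```

View pics/w8c.png

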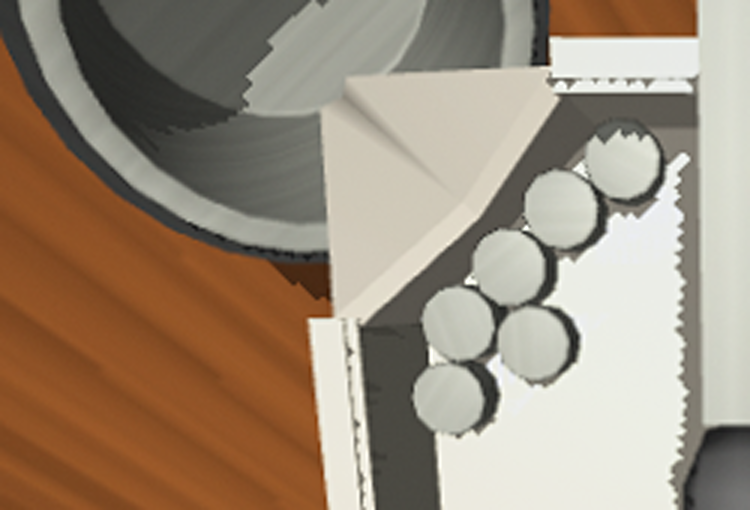

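View pics/s8.png

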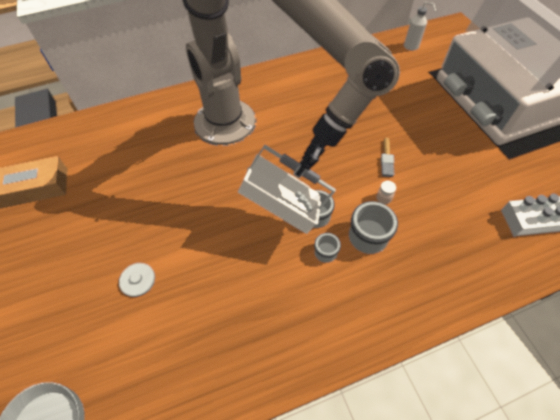

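```bash
python3 - <<'E'
from h import *
f=load('w8');o=r.get_obs();Rt=R.from_rotvec(o['orientation'])*TOOL[0].inv();q=o['tcp_pos']-R.from_rotvec(o['orientation']).apply([0,0,.019])
org=q-Rt.apply([0,0,.1175])
for u,v in((624,165),(563,209),(511,266),(459,322),(537,342),(450,397)):
    u,v=30+u/3,v/3
    a=pt(f,u,v,d=1.)-f['T'][:3,3]; A=Rt.inv().apply(f['T'][:3,3]-org);b=Rt.inv().apply(a)
    p=A+b*(.019-A[2])/b[2]; print((p*1000).round(0),np.linalg.norm(p[:2]*1000-[87,52]).round(0))
E
```

```text
[97. 27. 19.] 27.0
[89. 39. 19.] 13.0
[79. 49. 19.] 9.0
[68. 60. 19.] 20.0
[65. 45. 19.] 24.0
[54. 63. 19.] 35.0
```

```bash
python3 -c "
from bench import r
print(r.hand_in())"
```

```text
the job is handed in; nothing more can be done
None
```

I picked up the tote by its handle and tilted it about 36.5° towards its lip. All six cylinders slid into that corner and none spilled. I then carried it tilted to the middle-sized jar and handed it in after about 10 s, with the arm holding it still.

Last checks before handing in:
- **Cylinders:** all six show in the wrist picture, touching each other, 9 to 35 mm from the foot of the corner. The farthest one sits against the +y side wall, touching its neighbour.
- **Lip:** its end is at about (0.519, 0.152) m, within a few millimetres of the jar mouth centre and about 42 mm above the rim. This comes from the arm's pose and agrees with the scene and wrist pictures to within a few pixels. The top camera could not confirm it because the arm blocked its view.
- **Clearance:** the tray's lowest edge is about 22 mm above the rim. The force reading showed only the tray's weight, so it is touching neither jar nor bench.
- **Other items:** the jar, its lid, the sample jar and the brush looked unmoved in the last scene picture; I compared them by eye only.

No check failed or disagreed.

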